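# Take the brush out of the dishwasher filter and lift the filter with tongs

### The job

First take the brush out of the steel filter and stand it, white head down, in the narrow green holder, and let go of it. Then pick up the tongs, close them on the filter and lift it upright out of the clear tray, at least 10 cm above the worktop and still over the tray. Finish while holding it there still with the tongs; never touch the greasy filter with the gripper, and leave the mug, jar and hanging ladle alone.

Things in the scene. Friction and masses are not known exactly. Their poses are not given: they have to be found in the camera images.
- brush: Straight filter brush, 185 mm long, standing upright in the filter at the start. Origin: centre of its flat lower end; z runs up along the brush. Stiff white head 24 mm diameter from 0 to 60 mm, steel rod 8 mm diameter to 105 mm, blue handle 16 mm diameter from 105 to 185 mm (grip here). About 45 g.
- filter: Stainless steel cylinder filter, an open-topped tube standing in the tray: outside diameter 44 mm, inside 38 mm, height 85 mm, inner floor 4 mm up; a grey collar 50 mm in diameter, bore 38 mm, forms the top 6 mm (79 to 85 mm). Origin: centre of the underside; z along the tube. 60 to 120 g, loose. Close the tongs on the tube between tray rim and collar.
- tray: Clear plastic open tray, 150 x 150 mm, walls 28 mm high and 4 mm thick, floor 4 mm thick, fixed. Origin: centre of the underside, on the worktop.
- holder: Narrow green upright tube on a round foot 64 mm in diameter, fixed. Outside diameter 42 mm, bore 34 mm, height 90 mm, inner floor 6 mm above the worktop. Origin: centre of the underside; z up along the bore.
- tongs: Steel kitchen tongs, 245 mm long, 120 g, lying flat over the rack's two cross bars, sprung open. Origin: on the centre line between the arms, level with their underside (60 mm above the worktop), midway along the orange grip bands; x to the tips, z up; hinge at x = -110 mm. Width over the bands here: 60 mm sprung open, 38 mm closed on the filter. Arms move symmetrically, spring open when let go.
- tongs_left: The tongs' +y arm, 16 mm high, with a 70 mm long orange grip band (origin on the hinge). Grip both bands from above, a finger outside each arm; the space under the bands is free. Squeezing takes about 11 N to start, 15 N at the filter's width; half of any further grip force reaches the jaws. Held at 56 mm finger opening, the tongs stay in the grip and the jaws still pass down over the collar.
- tongs_right: The tongs' -y arm (origin on the hinge), mirror of the other. With a strong grip (about 60 N) the laden tongs do not sag.
- rack: White plastic tier rack, fixed frame 164 x 194 mm, top 60 mm above the worktop with 8 mm studs at the corners; cross bars 14 mm wide along its y at x = -75 and +75 mm, side rails along its x at y = -90 and +90 mm, open between. Origin: centre of its foot on the worktop. The tongs lie within 10 mm of its middle, pointing about along its x.
- mug: Stoneware mug, 80 mm in diameter, 90 mm high, handle at its +y; loose, bystander. Origin: centre of the underside.
- jar: Closed jar of tablets, 70 mm in diameter, 100 mm high; loose, bystander. Origin: centre of the underside.
- ladle (a joint): Swing angle of the steel ladle hanging from the hook stand beyond the rack, 0 when hanging still; bystander.
- tongs_jaws (a point): Point midway between the two jaws of the tongs, 120 mm ahead of the tongs' origin along x and 11 mm above the arms' underside. The jaws are shallow V plates 22 mm high (0 to 22 mm above the underside), about 35 mm long along x, inner edges at least 74 mm apart when sprung open (66 mm at 56 mm finger opening); the filter's axis should pass through this point.
There are look-alikes about, which are no part of the job. What is meant by the holder is not blue, purple or yellow, and is the smaller of those in its own colour.

How it is judged:
By the outcome, as a careful person would: the job done as asked, in the order asked, and still so for the second after the job is handed in, while the arm keeps its last pose, push and grip.
It also fails if it takes over 61 s, if anything falls off the work surface, if the arm or the gripper's body presses on something with over 40 N, if the wrist force passes 120 N, or if a joint passes its speed limit or range.

### The arm

A 7-joint arm with a two-finger parallel gripper is mounted at the origin on the work surface. World frame = base frame: x ahead of the robot, y to its left, z up, the work surface at z = 0. Lengths are in m, angles in rad, forces in N, time in s.
With the tool pointing down it reaches from about 0.4 to 0.925 m from the base axis. Payload 4.1 kg.
Tool frame: the origin (TCP) lies at the very end of the fingers, on their centre line; the grasp point (between the pads) lies 19 mm behind it; z points along the fingers, y is the line along which they close (so a half turn about z gives the same grasp; the last joint's range is limited). The gripper opens to 85 mm and grips with 20 to 120 N. Pads are 22 mm wide; open, the fingers measure 114 mm over their backs; the gripper's body (76 mm by 85 mm) begins 54 mm behind the grasp point. The pads swing forward as they close: fully open they stand 13 mm farther back than shut.
Start: joints at [-0.099, 0.398, 0.045, 1.537, -0.019, 1.207, -0.051], TCP at [0.65, 0, 0.231] pointing down, gripper open.
Joint ranges: [-2.82, 2.82], [-0.49, 2.23], [-1.37, 1.46], [0, 2.46], [-1.36, 4.5], [0.23, 2], [-2.94, 2.94]. Speed limits (rad/s): [2.57, 2.57, 3.14, 3.14, 3.14, 3.14, 3.14].

### API

Orientations are given as a rotation vector (axis times angle).
In Python, from workcell import monitor, grab_frame, order gives the robot as it stands. The module is installed in compiled form; this text tells all that it offers.
- The arm moves only by the tool jog_arm, never from a script. Its argument "moves" is a list of rows, each an object with "translation": the shift along the tool's x, y, z in cm, a list of three; "turn": the turn, a rotation vector about the tool's x, y, z in degrees, a list of three; "jaw": the opening, from 0 (shut) to 1 (fully open). In form: [{"translation": [dx, dy, dz], "turn": [rx, ry, rz], "jaw": jaw}, ...]. A call has 1 to 10 rows; each row shifts and turns the commanded pose from where the row before left it, along the tool's axes as they then stand; what a row does not reach is not made up. A row lasts 1/12 s, in which the tool goes at most 41.7 mm and 7.16 degrees, less where a joint would pass 70% of its speed; a pose out of reach is approached as far as the arm can. A call with a gripper value outside its range is refused whole. The fingers move at their own pace and stop on an object; "grip_force" is the grip in N (left out, the last holds). Time passes only in rows, so rows that do not move let the fingers close. It gives the time, the measured TCP pose, the force, the opening and the grip force at its end, in the units of the state.
- monitor.get_state(): the state, without advancing time (a new reading comes with each control period).
- grab_frame(name): name is "scene" or "side" or "wrist"; returns a dict with "pixels" (420x560x3 uint8, red, green, blue), "fovy" (degrees; the focal length in pixels is half the picture's height over the tangent of half this angle, whatever the lens; pixels are square), "cx", "cy" (the principal point, pixels), "rvec" (rotation vector, rad) and "tvec" (3), from world to camera coordinates, as OpenCV has them. Camera axes: x right, y down, z forward; pixel columns grow to the right and rows downward; lengths in m; the calibration is good to about 2 mm. The wrist camera is an equidistant fisheye: a pixel r from the principal point sees the ray r / f radians off the axis. A picture is of the moment at which its call begins. There is no depth.
- order.hand_in(): hands the job in; it is judged then, once.
The state is a dict: "clock": time; "joints": joint angles; "dq": joint speeds; "tau": joint torques, N m; "tool_pos": TCP position; "tool_rot": TCP orientation; "force": force on the tool from outside, world axes, zero at the start; "torque": the same for the moment, N m; "grip_width": finger opening in m; "gripper_force": force on a finger pad.
Only numpy, scipy, OpenCV 4.12 (cv2) and the standard library are available. Lean on these libraries where they do the work, as an engineer would, in place of code of your own. Each camera call takes 0.05 s, during which the arm holds its last target. There are 200 camera calls.

## Working session

There is one attempt and no reset: what is moved stays moved. The work goes in short steps, Python scripts to look and compute and a tool call to move; the robot and the scene stay as the last step left them, time stands still between calls to the robot, and variables do not carry over. Pictures are saved under pics/ and viewed, at most 10 in all, crops included, and the job is handed in when it is done.

Besides the shell and the picture viewer there is one more tool, called after ">>>" as name(argument=value, ...) on one line, values as JSON. jog_arm: Moves the arm, as the interface text tells. Its arguments: {"type":"object","properties":{"moves":{"type":"array","items":{"type":"object","properties":{"translation":{"type":"array","items":{"type":"number"}},"turn":{"type":"array","items":{"type":"number"}},"jaw":{"type":"number"}}}},"grip_force":{"type":"number"}},"required":["moves"]}

```bash
mkdir -p pics; cat > h.py <<'E'
import numpy as np, cv2, pickle
from workcell import monitor, grab_frame, order
from scipy.spatial.transform import Rotation as R
def shot(name,fn):
    f=grab_frame(name); pickle.dump(f,open(fn+'.pkl','wb')); cv2.imwrite('pics/'+fn+'.png',f['pixels'][:,:,::-1]); return f
def load(fn): return pickle.load(open(fn+'.pkl','rb'))
def ray(f,u,v):
    F=210/np.tan(np.radians(f['fovy'])/2); x=(u-f['cx']); y=(v-f['cy'])
    M=R.from_rotvec(f['rvec']).as_matrix(); c=-M.T@np.array(f['tvec'])
    if f.get('fish'):
        r=np.hypot(x,y); t=r/F; d=np.array([x/r*np.sin(t),y/r*np.sin(t),np.cos(t)]) if r>0 else np.array([0,0,1.])
    else: d=np.array([x/F,y/F,1])
    return c,M.T@d
def onz(f,u,v,z):
    c,d=ray(f,u,v); return c+d*(z-c[2])/d[2]
def tri(*obs):
    A=0;b=0
    for f,u,v in obs:
        c,d=ray(f,u,v); d=d/np.linalg.norm(d); P=np.eye(3)-np.outer(d,d); A=A+P; b=b+P@c
    return np.linalg.solve(A,b)
def proj(f,p):
    M=R.from_rotvec(f['rvec']).as_matrix(); q=M@np.array(p)+np.array(f['tvec']); F=210/np.tan(np.radians(f['fovy'])/2)
    if f.get('fish'):
        r=np.hypot(q[0],q[1]); t=np.arctan2(r,q[2]); return np.array([f['cx']+F*t*q[0]/r,f['cy']+F*t*q[1]/r])
    return np.array([f['cx']+F*q[0]/q[2],f['cy']+F*q[1]/q[2]])
E
python3 - <<'E'
from h import *
ims=[]
for n in ['scene','side','wrist']:
    f=shot(n,n+'0')
    if n=='wrist': f['fish']=1; pickle.dump(f,open('wrist0.pkl','wb'))
    print(n,f['fovy'],f['cx'],f['cy'],f['rvec'],f['tvec'])
s=monitor.get_state(); print({k:np.round(v,4) for k,v in s.items()})
E
```

```text
scene 48.304920496027265 277.1267815468713 209.7927246603578 [ 2.3781102   0.96339696 -0.31010132] [-0.39379851 -0.17819775  1.42451426]
side 48.404761722778666 277.5373431293672 207.0416596588144 [ 2.23656281 -0.65984604  0.30347174] [-0.42870902  0.33637088  1.16070041]
wrist 65.70646984690485 282.0466647852845 216.06254449191633 [-2.82721973e+00 -6.15174198e-04  2.37451962e-03] [-0.64988752 -0.0409153   0.3797094 ]
{'clock': np.float64(0.15), 'joints': array([-0.099 ,  0.399 ,  0.045 ,  1.5376, -0.0187,  1.2069, -0.0507]), 'dq': array([-0.0006, -0.0029,  0.0009, -0.0035,  0.0007,  0.0009,  0.0007]), 'tau': array([ 2.80000e-03, -4.75559e+01,  1.36740e+00, -2.54511e+01,
        1.19000e-02,  6.60000e-03, -0.00000e+00]), 'tool_pos': array([0.6495, 0.    , 0.2305]), 'tool_rot': array([-2.2206e+00, -2.2210e+00,  1.8000e-03]), 'force': array([-0.5351, -0.262 , -0.4629]), 'torque': array([0.02  , 0.0401, 0.0025]), 'gripper_force': np.float64(0.0), 'grip_width': np.float64(0.0856)}
```

View pics/scene0.png

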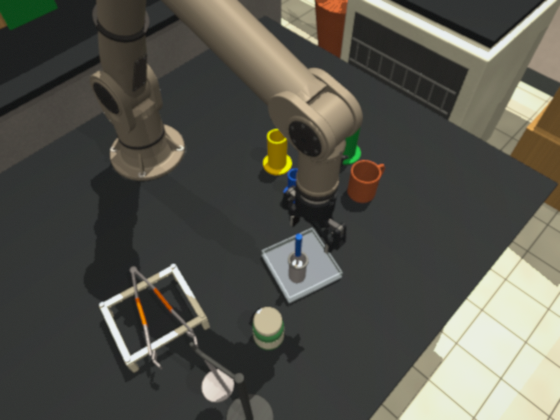

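View pics/side0.png

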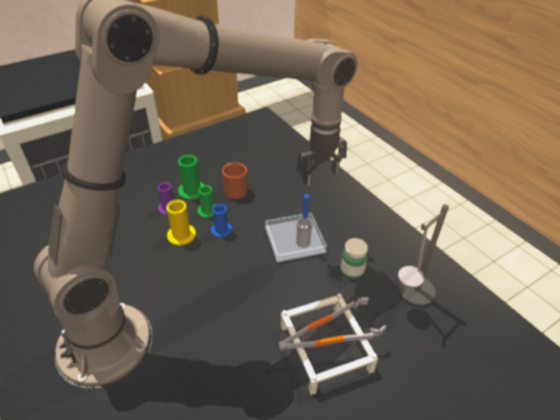

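View pics/wrist0.png

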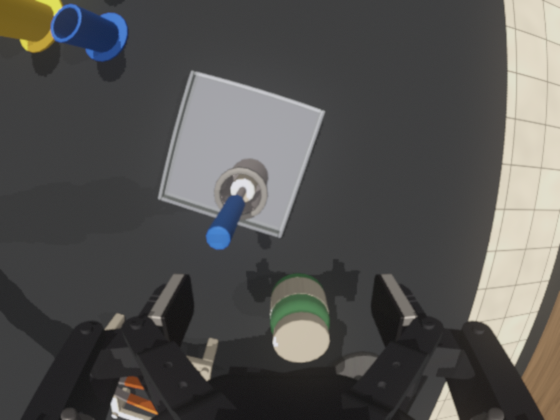

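Seen so far:
- **Scene:** brush and filter are in the tray at about (298,255), with the rack and tongs at about (152,315).
- **Side:** the small green holder is at about (205,200), in front of the larger green one at (189,178).
- **Wrist:** the brush handle top is at (218,238) and the collar at (241,194).

Next I'll enlarge these areas.

```bash
python3 - <<'E'
from h import *
def crop(fn,u,v,w,h,k):
    im=load(fn)['pixels'][v:v+h,u:u+w,::-1]; im=cv2.resize(im,None,fx=k,fy=k,interpolation=cv2.INTER_CUBIC)
    for i in range(0,w,10):
        cv2.line(im,(i*k,0),(i*k,6 if i%50 else 14),(255,255,0),1)
        if i%20==0: cv2.putText(im,str(u+i),(i*k,16),0,.35,(255,255,255),1)
    for j in range(0,h,10):
        cv2.line(im,(0,j*k),(6,j*k),(255,255,0),1)
        if j%20==0: cv2.putText(im,str(v+j),(8,j*k+4),0,.35,(255,255,255),1)
    return im
C=np.zeros((600,800,3),np.uint8)
def put(im,x,y):
    h,w=im.shape[:2]; h=min(h,600-y); w=min(w,800-x); C[y:y+h,x:x+w]=im[:h,:w]
put(crop('side0',270,290,125,110,4),0,0)
put(crop('side0',180,170,60,60,5),500,0)
put(crop('side0',260,190,70,75,4),500,300)
cv2.imwrite('pics/m1.png',C); C[:]=0
put(crop('scene0',95,255,125,120,4),0,0)
put(crop('scene0',255,225,95,80,3),505,0)
put(crop('wrist0',150,60,190,190,2),400,241) 
cv2.imwrite('pics/m2.png',C)
E
```

```text
(no output)
```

View pics/m1.png

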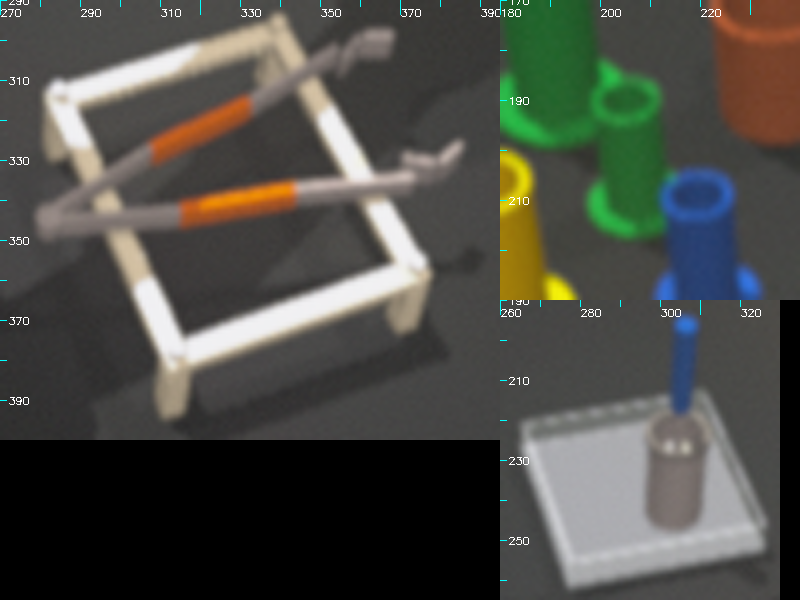

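View pics/m2.png

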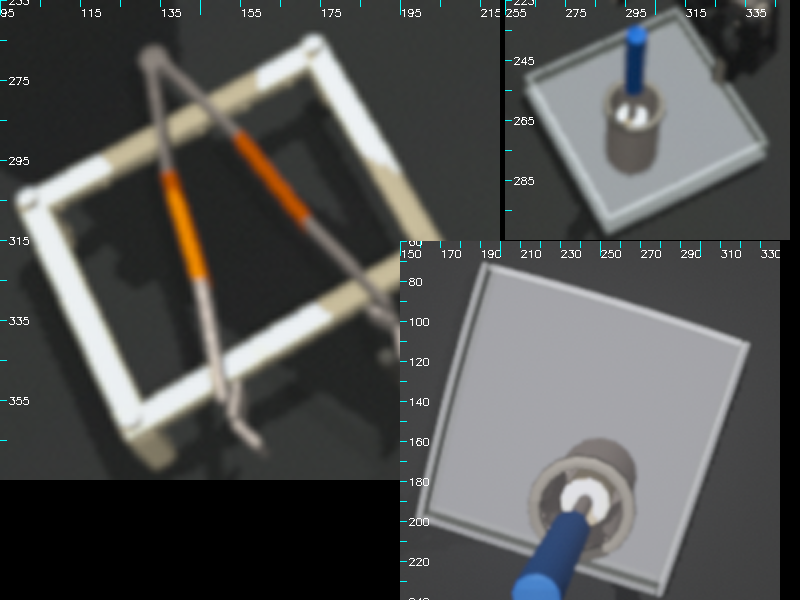

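The enlarged crops show the tongs, the bands, the holder rim at (205.4,189.6) in the side view, the brush top and the collar. Next I triangulate them.

```bash
python3 - <<'E'
from h import *
np.set_printoptions(precision=4,suppress=True)
s,c,w=load('side0'),load('scene0'),load('wrist0')
for f in (s,c,w): print('cam',ray(f,280,210))
print('holder top z.09',onz(s,205.4,189.6,.09))
print('brush top sc',tri((s,306.5,196.2),(c,299,236.7)),'all',tri((s,306.5,196.2),(c,299,236.7),(w,218,238)), onz(w,218,238,.193))
print('collar',tri((s,304.3,223.5),(c,297.7,259.7)),tri((s,304.3,223.5),(c,297.7,259.7),(w,241,192.5)),onz(w,241,192.5,.089),onz(s,304.3,223.5,.089),onz(c,297.7,259.7,.089))
print('hinge',tri((s,281.7,344.5),(c,133.2,269.5)),onz(s,281.7,344.5,.07),onz(c,133.2,269.5,.07))
S=[[(307.7,328),(333,316.2)],[(315.2,343.5),(344,338.2)]]; C=[[(137,298),(145.5,325)],[(154.5,289.5),(171.2,310.5)]]
for i in (0,1):
  for k in (0,1): print('S',i,k,onz(s,*S[i][k],.07),'C',onz(c,*C[i][k],.07))
# tray corners wrist rim z=.028
print('tray',[onz(w,*p,.028)[:2] for p in [(192,73),(324,112),(281,236),(160,199)]])
E
```

```text
cam (array([ 0.007 , -0.7553,  1.0362]), array([ 0.4106,  0.6075, -0.68  ]))
cam (array([ 0.9554, -0.406 ,  1.067 ]), array([-0.3965,  0.4078, -0.8225]))
cam (array([0.6505, 0.0786, 0.3726]), array([-0.0079, -0.2914, -0.9566]))
holder top z.09 [0.4335 0.2932 0.09  ]
brush top sc [0.611  0.0081 0.1888] all [0.611  0.0065 0.1906] [0.6116 0.0063 0.193 ]
collar [0.6106 0.0089 0.0828] [0.6112 0.0081 0.0835] [0.613  0.0087 0.089 ] [0.6066 0.0051 0.089 ] [0.6133 0.0053 0.089 ]
hinge [ 0.342  -0.2779  0.0698] [ 0.3418 -0.2772  0.07  ] [ 0.3425 -0.2787  0.07  ]
S 0 0 [ 0.4184 -0.274   0.07  ] C [ 0.4091 -0.3161  0.07  ]
S 0 1 [ 0.4899 -0.2804  0.07  ] C [ 0.4755 -0.3415  0.07  ]
S 1 0 [ 0.4087 -0.3172  0.07  ] C [ 0.4209 -0.2751  0.07  ]
S 1 1 [ 0.4739 -0.3426  0.07  ] C [ 0.4896 -0.2805  0.07  ]
tray [array([0.5544, 0.126 ]), array([0.6939, 0.0812]), array([ 0.6488, -0.0573]), array([ 0.5094, -0.0129])]
```

Measured so far:
- **Brush:** top at about (0.6115, 0.0065, 0.193), which matches the expected height.
- **Tongs:** origin at about (0.4485, −0.303), yaw about −13.5°.
- **Hinge to origin:** 109 mm, against 110 mm given.

Now I'll fetch the brush.

>>> jog_arm(moves=[{"translation": [0.35,-1.9,0],"turn": [0,0,0],"jaw": 1},{"translation": [0.3,-1.9,0],"turn": [0,0,0],"jaw": 1},{"translation": [0,0,0],"turn": [0,0,0],"jaw": 1},{"translation": [0,0,2],"turn": [0,0,0],"jaw": 1},{"translation": [0,0,2.5],"turn": [0,0,0],"jaw": 1},{"translation": [0,0,2.5],"turn": [0,0,0],"jaw": 1},{"translation": [0,0,1.4],"turn": [0,0,0],"jaw": 1},{"translation": [0,0,0],"turn": [0,0,0],"jaw": 1}], grip_force=35)

```text
clock: 0.82
tool_pos: [0.6093, 0.0064, 0.1433]
tool_rot: [-2.218, -2.218, 0.009]
force: [0.5, -0.2, -0.4]
grip_width: 0.0853
gripper_force: 0.0
```

>>> jog_arm(moves=[{"translation": [0,0,0],"turn": [0,0,0],"jaw": 0.4},{"translation": [0,0,0],"turn": [0,0,0],"jaw": 0.2},{"translation": [0,0,0],"turn": [0,0,0],"jaw": 0},{"translation": [0,0,0],"turn": [0,0,0],"jaw": 0},{"translation": [0,0,0],"turn": [0,0,0],"jaw": 0},{"translation": [0,0,0],"turn": [0,0,0],"jaw": 0},{"translation": [0,0,0],"turn": [0,0,0],"jaw": 0},{"translation": [0,0,0],"turn": [0,0,0],"jaw": 0},{"translation": [0,0,0],"turn": [0,0,0],"jaw": 0},{"translation": [0,0,0],"turn": [0,0,0],"jaw": 0}])

```text
clock: 1.65
tool_pos: [0.612, 0.0065, 0.1482]
tool_rot: [-2.221, -2.221, -0.0]
force: [-1.3, -0.4, 5.3]
grip_width: 0.0151
gripper_force: 34.2
```

```bash
python3 - <<'E'
from h import *
np.set_printoptions(precision=4,suppress=True)
s=load('side0')
for n,t,b in [('big green',(189,162),(192,190)),('yellow',(178,207),(181,236)),('blue',(220.5,209),(222,230)),('purple',(165,187),(169,208)),('mug',(235,171),(236,192)),('jar',(355,247),(354,268))]:
    f=onz(s,*b,0)
    # height: point on vertical above the foot best matching top
    c,d=ray(s,*t); k=np.dot(f[:2]-c[:2],d[:2])/np.dot(d[:2],d[:2]); print(n,f[:2],'h',(c+k*d)[2])
E
```

```text
big green [0.4347 0.4155] h 0.11839953833855721
yellow [0.3121 0.2357] h 0.1190124912149777
blue [0.4302 0.1909] h 0.08871288792840049
purple [0.3323 0.3732] h 0.08933735342123283
mug [0.556  0.3259] h 0.09030981278831207
jar [ 0.6774 -0.1494] h 0.08685757684987072
```

>>> jog_arm(moves=[{"translation": [0,0,-1],"turn": [0,0,0],"jaw": 0},{"translation": [0,0,-2],"turn": [0,0,0],"jaw": 0},{"translation": [0,0,-2],"turn": [0,0,0],"jaw": 0},{"translation": [0,0,-2],"turn": [0,0,0],"jaw": 0},{"translation": [0,0,-2],"turn": [0,0,0],"jaw": 0},{"translation": [0,0,-2],"turn": [0,0,0],"jaw": 0},{"translation": [0,0,-1.5],"turn": [0,0,0],"jaw": 0},{"translation": [0,0,-1],"turn": [0,0,0],"jaw": 0},{"translation": [0,0,0],"turn": [0,0,0],"jaw": 0}])

```text
clock: 2.4
tool_pos: [0.6135, 0.0065, 0.2851]
tool_rot: [2.219, 2.219, 0.006]
force: [0.3, 0.2, -0.7]
grip_width: 0.0146
gripper_force: 34.2
```

>>> jog_arm(moves=[{"translation": [1,-0.5,0],"turn": [0,0,0],"jaw": 0},{"translation": [2,-1,0],"turn": [0,0,0],"jaw": 0},{"translation": [3,-2,0],"turn": [0,0,0],"jaw": 0},{"translation": [3,-2,0],"turn": [0,0,0],"jaw": 0},{"translation": [3,-2,0],"turn": [0,0,0],"jaw": 0},{"translation": [3,-2,0],"turn": [0,0,0],"jaw": 0},{"translation": [3,-2,0],"turn": [0,0,0],"jaw": 0},{"translation": [2,-1,0],"turn": [0,0,0],"jaw": 0},{"translation": [1,-0.5,0],"turn": [0,0,0],"jaw": 0},{"translation": [0,0,0],"turn": [0,0,0],"jaw": 0}])

```text
clock: 3.23
tool_pos: [0.4797, 0.2195, 0.2812]
tool_rot: [-2.213, -2.227, 0.002]
force: [0.2, -0.4, -0.2]
grip_width: 0.0151
gripper_force: 34.2
```

```bash
python3 - <<'E'
from h import *
f=shot('wrist','wrist1'); f['fish']=1; pickle.dump(f,open('wrist1.pkl','wb'))
s=monitor.get_state(); print(s['tool_pos'],s['grip_width'],proj(f,[.4335,.2932,.09]))
im=cv2.resize(f['pixels'][:,:,::-1],(800,600),interpolation=cv2.INTER_CUBIC); cv2.imwrite('pics/w1.png',im)
E
```

```text
[0.48125143 0.21689317 0.28140561] 0.015006688006417569 [236.72017132 119.05113562]
```

View pics/w1.png

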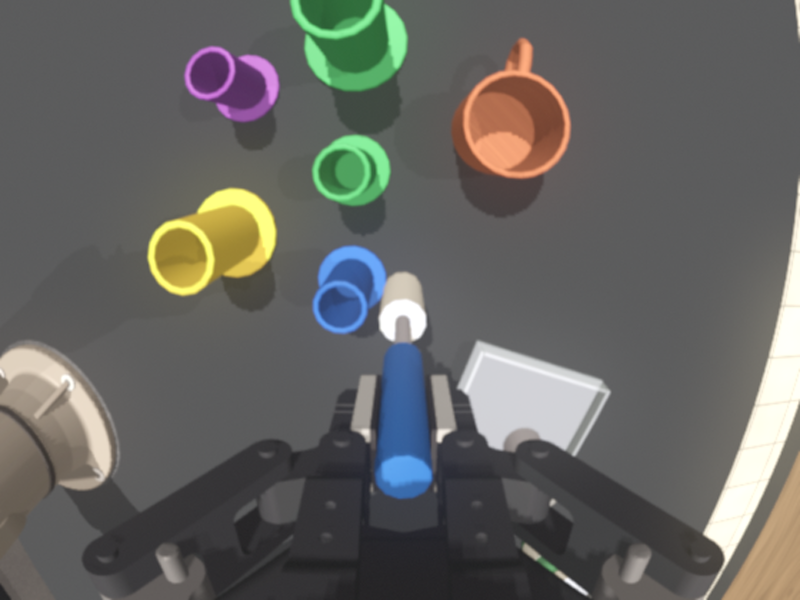

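The wrist picture shows the brush held straight. The small green holder's rim is centred at about (341,172)/1.4286 and its foot at about (352,170)/1.4286.

```bash
python3 - <<'E'
from h import *
np.set_printoptions(precision=4,suppress=True)
f=load('wrist1'); k=560/800
print('rim',onz(f,341.5*k,172.5*k,.09),'foot',onz(f,353*k,171*k,.004))
print('brush top at z.3262',onz(f,404*k,476*k,.3262),'head top c (z.2012)',onz(f,403*k,320*k,.2012))
p=monitor.get_state()['tool_pos']
print('proj head bottom',proj(f,[p[0],p[1],.1412])/k)
E
```

```text
rim [0.4359 0.2914 0.09  ] foot [0.4348 0.2909 0.004 ]
brush top at z.3262 [0.4808 0.2203 0.3262] head top c (z.2012) [0.4803 0.2198 0.2012]
proj head bottom [404.601 292.886]
```

>>> jog_arm(moves=[{"translation": [1,-0.6,0],"turn": [0,0,0],"jaw": 0},{"translation": [1.6,-1,0],"turn": [0,0,0],"jaw": 0},{"translation": [1.6,-1,0],"turn": [0,0,0],"jaw": 0},{"translation": [1.6,-1,0],"turn": [0,0,0],"jaw": 0},{"translation": [1.4,-0.93,0],"turn": [0,0,0],"jaw": 0},{"translation": [0,0,0],"turn": [0,0,0],"jaw": 0},{"translation": [0,0,1.5],"turn": [0,0,0],"jaw": 0},{"translation": [0,0,1.5],"turn": [0,0,0],"jaw": 0},{"translation": [0,0,0],"turn": [0,0,0],"jaw": 0},{"translation": [0,0,0],"turn": [0,0,0],"jaw": 0}])

```text
clock: 4.12
tool_pos: [0.4373, 0.2867, 0.2516]
tool_rot: [2.224, 2.218, -0.003]
force: [-0.1, 0.7, -0.1]
grip_width: 0.015
gripper_force: 34.2
```

```bash
python3 - <<'E'
from h import *
f=shot('wrist','wrist2'); f['fish']=1; pickle.dump(f,open('wrist2.pkl','wb'))
g=shot('side','side2')
s=monitor.get_state(); print(s['tool_pos'],s['tool_rot'],s['grip_width'])
C=np.zeros((600,800,3),np.uint8)
def put(f,u,v,w,h,k,x,y): C[y:y+h*k,x:x+w*k]=cv2.resize(f['pixels'][v:v+h,u:u+w,::-1],None,fx=k,fy=k,interpolation=cv2.INTER_CUBIC)
put(f,225,150,110,190,3,0,0); put(g,170,120,75,100,6,340,0)
cv2.imwrite('pics/w2.png',C)
E
```

```text
[0.43779206 0.28789935 0.25303227] [2.22311690e+00 2.21900554e+00 1.74449317e-03] 0.014901476707687147
```

View pics/w2.png

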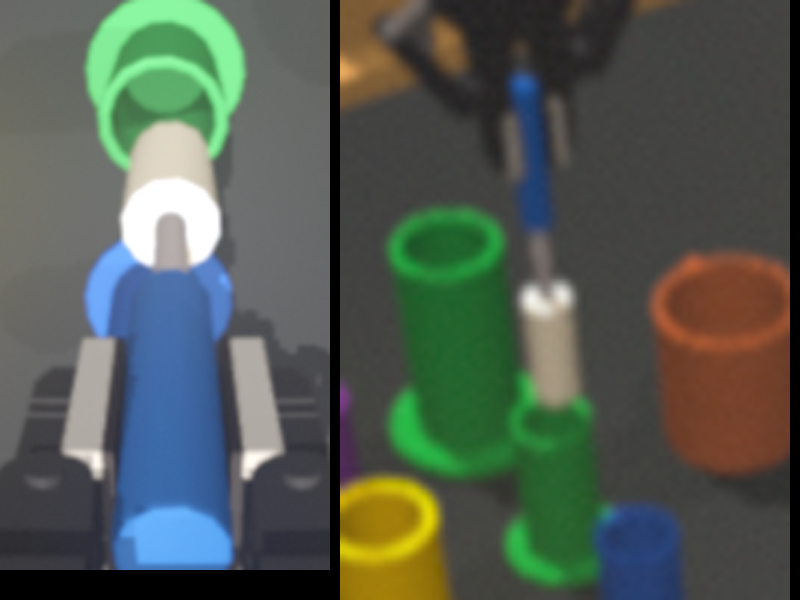

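Wrist: rim centre at about (279.7,188.3), head bottom at about (281,205), head top at about (281.7,225.3). Side: rim at about (205.5,189.7), with the head's lower end just above it.

```bash
python3 - <<'E'
from h import *
np.set_printoptions(precision=4,suppress=True)
f=load('wrist2');g=load('side2')
print('rim',onz(f,279.7,188.3,.09),onz(g,170+553/6,120+417/6,.09))
print('head bot',onz(f,281,205,.1128),'head top',onz(f,281.7,225.3,.1728),'brush top',onz(f,225+174/3,150+538/3,.2978))
print('side: head top',onz(g,170+547/6,120+298/6,.1728),'brush top',onz(g,170+524/6,120+82/6,.2978),'head bot',onz(g,170+557/6,120+392/6,.1128))
print('proj rim circle bottom pts', proj(f,[.4355,.2914-.021,.09]),proj(f,[.4355,.2914+.021,.09]))
E
```

```text
rim [0.4357 0.2941 0.09  ] [0.5831 0.1986 0.09  ]
head bot [0.437  0.2841 0.1128] head top [0.4378 0.2862 0.1728] brush top [0.4386 0.2903 0.2978]
side: head top [0.5784 0.1948 0.1728] brush top [0.573  0.2033 0.2978] head bot [0.5814 0.1914 0.1128]
proj rim circle bottom pts [279.5746 211.931 ] [279.361  169.5401]
```

```bash
python3 - <<'E'
from h import *
np.set_printoptions(precision=4,suppress=True)
f=load('wrist2');g=load('side2')
o=lambda x,y,z:onz(g,170+(x-340)/6,120+y/6,z)
print('rim',o(553,417,.09),'foot',o(559,544,.004))
print('side: head top',o(547,298,.1728),'brush top',o(524,82,.2978),'head bot',o(557,392,.1128))
P=lambda p:(proj(f,p)-[225,150])*3
print(P([.4378,.2879,.1128]),P([.4378,.2879,.1728]),P([.4378,.2879,.2978]))
print('top edge of head-bottom arc', P([.4378,.2879+.012,.1128]),P([.4378,.2879+.012,.1728]),P([.4378,.2879-.012,.1728]))
E
```

```text
rim [0.434  0.2935 0.09  ] foot [0.4279 0.292  0.004 ]
side: head top [0.4354 0.2855 0.1728] brush top [0.4382 0.2885 0.2978] head bot [0.4344 0.2849 0.1128]
[170.4794 152.6633] [170.006  219.2431] [167.6787 553.1394]
top edge of head-bottom arc [170.3575 113.5368] [169.8446 171.2952] [170.164  265.5927]
```

>>> jog_arm(moves=[{"translation": [0.4,-0.05,0],"turn": [0,0,0],"jaw": 0},{"translation": [0.35,-0.05,0],"turn": [0,0,0],"jaw": 0},{"translation": [0,0,0],"turn": [0,0,0],"jaw": 0},{"translation": [0,0,1],"turn": [0,0,0],"jaw": 0},{"translation": [0,0,1],"turn": [0,0,0],"jaw": 0},{"translation": [0,0,1],"turn": [0,0,0],"jaw": 0},{"translation": [0,0,1],"turn": [0,0,0],"jaw": 0},{"translation": [0,0,0],"turn": [0,0,0],"jaw": 0},{"translation": [0,0,0],"turn": [0,0,0],"jaw": 0}])

```text
clock: 4.97
tool_pos: [0.4351, 0.2955, 0.2111]
tool_rot: [-2.221, -2.221, 0.004]
force: [1.0, -0.2, 0.7]
grip_width: 0.0153
gripper_force: 34.2
```

>>> jog_arm(moves=[{"translation": [0,0,1],"turn": [0,0,0],"jaw": 0},{"translation": [0,0,1],"turn": [0,0,0],"jaw": 0},{"translation": [0,0,1],"turn": [0,0,0],"jaw": 0},{"translation": [0,0,1],"turn": [0,0,0],"jaw": 0},{"translation": [0,0,1],"turn": [0,0,0],"jaw": 0},{"translation": [0,0,0],"turn": [0,0,0],"jaw": 0},{"translation": [0,0,0],"turn": [0,0,0],"jaw": 0}])

```text
clock: 5.55
tool_pos: [0.4353, 0.2957, 0.1614]
tool_rot: [-2.221, -2.222, 0.003]
force: [-0.2, 0.1, 0.1]
grip_width: 0.0154
gripper_force: 34.2
```

>>> jog_arm(moves=[{"translation": [0,0,0.5],"turn": [0,0,0],"jaw": 0},{"translation": [0,0,0.5],"turn": [0,0,0],"jaw": 0},{"translation": [0,0,0.4],"turn": [0,0,0],"jaw": 0},{"translation": [0,0,0],"turn": [0,0,0],"jaw": 0},{"translation": [0,0,0],"turn": [0,0,0],"jaw": 0}])

```text
clock: 5.97
tool_pos: [0.4356, 0.2959, 0.1481]
tool_rot: [2.221, 2.222, -0.001]
force: [-0.2, -0.7, 0.2]
grip_width: 0.0149
gripper_force: 34.2
```

```bash
python3 - <<'E'
from h import *
f=shot('wrist','wrist3'); f['fish']=1; pickle.dump(f,open('wrist3.pkl','wb'))
g=shot('side','side3')
s=monitor.get_state(); print(s['tool_pos'],s['tool_rot'],s['grip_width'],s['force'])
C=np.zeros((500,740,3),np.uint8)
def put(f,u,v,w,h,k,x,y): C[y:y+h*k,x:x+w*k]=cv2.resize(f['pixels'][v:v+h,u:u+w,::-1],None,fx=k,fy=k,interpolation=cv2.INTER_CUBIC)
put(f,200,170,170,240,2,0,0); put(g,165,125,90,100,4,350,0)
cv2.imwrite('pics/w3.png',C)
E
```

```text
[0.43587051 0.29613201 0.14851191] [2.22129481e+00 2.22136535e+00 8.53060511e-04] 0.014982838843449704 [ 0.98377448 -0.02790373  0.43426778]
```

View pics/w3.png

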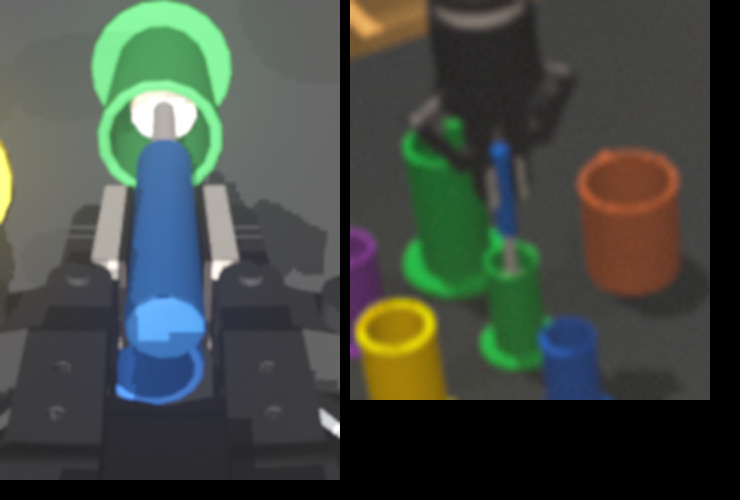

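The head is inside the holder's bore and no contact force shows. I'll release it and go straight up.

>>> jog_arm(moves=[{"translation": [0,0,0.2],"turn": [0,0,0],"jaw": 0},{"translation": [0,0,0],"turn": [0,0,0],"jaw": 0.2},{"translation": [0,0,0],"turn": [0,0,0],"jaw": 0.5},{"translation": [0,0,0],"turn": [0,0,0],"jaw": 0.8},{"translation": [0,0,0],"turn": [0,0,0],"jaw": 0.8},{"translation": [0,0,0],"turn": [0,0,0],"jaw": 0.8},{"translation": [0,0,0],"turn": [0,0,0],"jaw": 0.8},{"translation": [0,0,0],"turn": [0,0,0],"jaw": 0.8}])

```text
clock: 6.73
tool_pos: [0.4357, 0.296, 0.1463]
tool_rot: [2.221, 2.221, 0.0]
force: [-0.3, -0.7, 0.1]
grip_width: 0.0686
gripper_force: 0.0
```

>>> jog_arm(moves=[{"translation": [0,0,-1],"turn": [0,0,0],"jaw": 0.8},{"translation": [0,0,-2],"turn": [0,0,0],"jaw": 0.8},{"translation": [0,0,-2],"turn": [0,0,0],"jaw": 0.8},{"translation": [0,0,-2],"turn": [0,0,0],"jaw": 0.8},{"translation": [0,0,-2],"turn": [0,0,0],"jaw": 0.8},{"translation": [0,0,-2],"turn": [0,0,0],"jaw": 0.8},{"translation": [0,0,-1],"turn": [0,0,0],"jaw": 0.8},{"translation": [0,0,0],"turn": [0,0,0],"jaw": 0.8}])

```text
clock: 7.4
tool_pos: [0.437, 0.2971, 0.2694]
tool_rot: [2.221, 2.221, 0.009]
force: [0.4, 0.7, -0.3]
grip_width: 0.0685
gripper_force: 0.0
```

>>> jog_arm(moves=[{"translation": [-2,1,0],"turn": [0,0,0],"jaw": 1},{"translation": [-3.5,1,0],"turn": [0,0,0],"jaw": 1},{"translation": [-3.5,1,0],"turn": [0,0,0],"jaw": 1},{"translation": [-3.5,1,0],"turn": [0,0,0],"jaw": 1},{"translation": [-3.5,1,0],"turn": [0,0,0],"jaw": 1},{"translation": [-3.5,0,0],"turn": [0,0,0],"jaw": 1},{"translation": [-3.5,0,0],"turn": [0,0,0],"jaw": 1},{"translation": [-3.5,0,0],"turn": [0,0,0],"jaw": 1},{"translation": [-3,0,0],"turn": [0,0,0],"jaw": 1},{"translation": [-2,0,0],"turn": [0,0,0],"jaw": 1}])

```text
clock: 8.23
tool_pos: [0.4845, -0.0229, 0.2651]
tool_rot: [-2.226, -2.217, 0.004]
force: [-0.2, -0.3, -0.2]
grip_width: 0.0853
gripper_force: 0.0
```

>>> jog_arm(moves=[{"translation": [-2,0,0],"turn": [0,0,0],"jaw": 1},{"translation": [-3.5,0,0],"turn": [0,0,0],"jaw": 1},{"translation": [-3.5,0,0],"turn": [0,0,0],"jaw": 1},{"translation": [-3.5,0,0],"turn": [0,0,0],"jaw": 1},{"translation": [-3.5,-1,0],"turn": [0,0,0],"jaw": 1},{"translation": [-3.5,-1,0],"turn": [0,0,0],"jaw": 1},{"translation": [-3.5,-1,0],"turn": [0,0,0],"jaw": 1},{"translation": [-3,-1,0],"turn": [0,0,0],"jaw": 1},{"translation": [-2,0,0],"turn": [0,0,0],"jaw": 1},{"translation": [0,0,0],"turn": [0,0,0],"jaw": 1}])

```text
clock: 9.07
tool_pos: [0.443, -0.3042, 0.2653]
tool_rot: [2.231, 2.212, -0.005]
force: [-0.0, -0.0, 0.4]
grip_width: 0.0853
gripper_force: 0.0
```

>>> jog_arm(moves=[{"translation": [0,0,0],"turn": [0,0,-7],"jaw": 1},{"translation": [0,0,0],"turn": [0,0,-7],"jaw": 1},{"translation": [0,0,0],"turn": [0,0,-7],"jaw": 1},{"translation": [0,0,0],"turn": [0,0,-7],"jaw": 1},{"translation": [0,0,0],"turn": [0,0,-7],"jaw": 1},{"translation": [0,0,0],"turn": [0,0,-7],"jaw": 1},{"translation": [0,0,0],"turn": [0,0,-7],"jaw": 1},{"translation": [0,0,0],"turn": [0,0,-7],"jaw": 1},{"translation": [0,0,0],"turn": [0,0,-7],"jaw": 1},{"translation": [0,0,0],"turn": [0,0,-7],"jaw": 1}])

```text
clock: 9.9
tool_pos: [0.4456, -0.2976, 0.2651]
tool_rot: [-0.534, -3.094, -0.002]
force: [0.5, 1.2, -0.2]
grip_width: 0.0855
gripper_force: 0.0
```

>>> jog_arm(moves=[{"translation": [0,0,0],"turn": [0,0,-6.5],"jaw": 1},{"translation": [0,0,0],"turn": [0,0,0],"jaw": 1},{"translation": [0,0,0],"turn": [0,0,0],"jaw": 1}])

```text
clock: 10.15
tool_pos: [0.4456, -0.2981, 0.2655]
tool_rot: [-0.372, -3.118, -0.001]
force: [-0.5, 0.5, 0.0]
grip_width: 0.0852
gripper_force: 0.0
```

```bash
python3 - <<'E'
from h import *
np.set_printoptions(precision=4,suppress=True)
f=shot('wrist','wrist4'); f['fish']=1; pickle.dump(f,open('wrist4.pkl','wb'))
g=shot('side','side4'); shot('scene','scene4')
s=monitor.get_state(); print(s['tool_pos'],s['tool_rot'],s['joints'],s['grip_width']); print(R.from_rotvec(s['tool_rot']).as_matrix())
print('stand',onz(load('side0'),418,290,0))
C=np.zeros((600,800,3),np.uint8)
def put(f,u,v,w,h,k,x,y): C[y:y+h*k,x:x+w*k]=cv2.resize(f['pixels'][v:v+h,u:u+w,::-1],None,fx=k,fy=k,interpolation=cv2.INTER_CUBIC)
C[:420,:560]=f['pixels'][:,:,::-1]; put(g,170,140,80,90,3,560,0)
cv2.imwrite('pics/w4.png',C)
E
```

```text
[ 0.4457 -0.2986  0.266 ] [-0.3712 -3.1191 -0.0005] [ 0.3407  0.1712  0.1944  1.7649 -0.0353  1.2095  1.8787] 0.08532397708496743
[[-0.9721  0.2347 -0.0005]
 [ 0.2347  0.9721  0.0004]
 [ 0.0006  0.0003 -1.    ]]
stand [ 0.7754 -0.3057  0.    ]
```

View pics/w4.png

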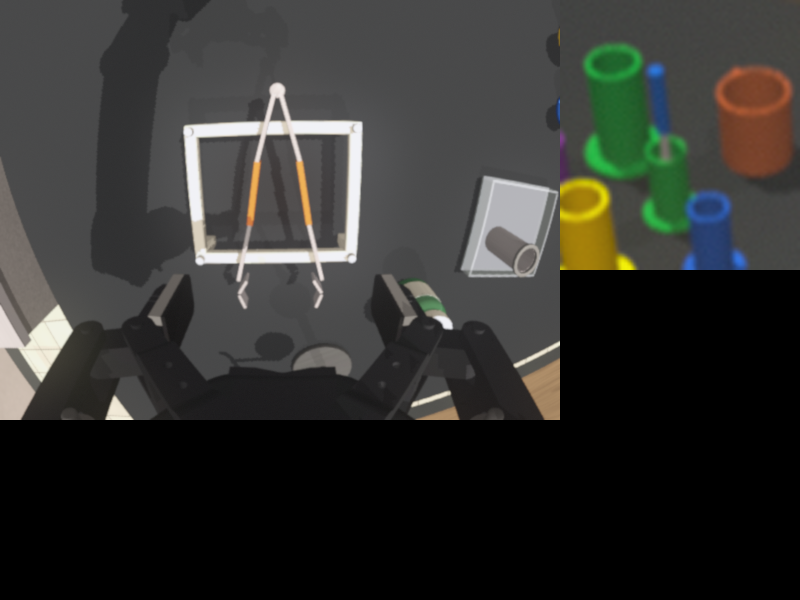

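The brush is standing in the holder and the filter is still upright. In the wrist view the tongs hinge is at (277,90), and the bands run (256,163)→(250,223) and (300,162)→(307,223).

```bash
python3 - <<'E'
from h import *
np.set_printoptions(precision=4,suppress=True)
f=load('wrist4'); im=f['pixels'].astype(int); m=(im[:,:,0]>180)&(im[:,:,1]>90)&(im[:,:,1]<190)&(im[:,:,2]<90)
n,l,st,ce=cv2.connectedComponentsWithStats(m.astype(np.uint8)); 
for i in range(1,n):
    if st[i][4]>40: print(st[i],ce[i],onz(f,*ce[i],.075))
e=[onz(f,*p,.075) for p in [(256,163),(250,223),(300,162),(307,223)]]; h=onz(f,277,90,.075)
o=sum(e)/4; print('hinge',h,'origin',o, e); d=o-h; print('yaw',np.degrees(np.arctan2(d[1],d[0])),np.linalg.norm(d))
# filter collar
print('filter collar',onz(f,526,259,.089))
M=R.from_rotvec(monitor.get_state()['tool_rot']).as_matrix(); p=np.array([.4457,-.2986,.266]); print('tool delta cm',M.T@(o-p)*100)
E
```

```text
[247 163  13  63 390] [252.9744 193.2487] [ 0.4424 -0.3293  0.075 ]
[296 162  16  63 353] [304.0227 194.5892] [ 0.4565 -0.2772  0.075 ]
hinge [ 0.3441 -0.2791  0.075 ] origin [ 0.4489 -0.3034  0.075 ] [array([ 0.4119, -0.318 ,  0.075 ]), array([ 0.4737, -0.3411,  0.075 ]), array([ 0.4216, -0.2736,  0.075 ]), array([ 0.4883, -0.2809,  0.075 ])]
yaw -13.063112676399527 0.10753485901357705
filter collar [0.6077 0.0042 0.089 ]
tool delta cm [-0.4329 -0.3995 19.0997]
```

>>> jog_arm(moves=[{"translation": [-0.43,-0.4,0],"turn": [0,0,0],"jaw": 1},{"translation": [0,0,2],"turn": [0,0,0],"jaw": 1},{"translation": [0,0,3],"turn": [0,0,0],"jaw": 1},{"translation": [0,0,3],"turn": [0,0,0],"jaw": 1},{"translation": [0,0,3],"turn": [0,0,0],"jaw": 1},{"translation": [0,0,2],"turn": [0,0,0],"jaw": 1},{"translation": [0,0,1],"turn": [0,0,0],"jaw": 1},{"translation": [0,0,0],"turn": [0,0,0],"jaw": 1},{"translation": [0,0,0],"turn": [0,0,0],"jaw": 1}])

```text
clock: 11.05
tool_pos: [0.4495, -0.3043, 0.1267]
tool_rot: [0.37, 3.119, -0.001]
force: [-1.2, -0.2, 0.3]
grip_width: 0.0855
gripper_force: 0.0
```

```bash
python3 - <<'E'
from h import *
np.set_printoptions(precision=4,suppress=True)
f=shot('wrist','wrist5'); f['fish']=1; pickle.dump(f,open('wrist5.pkl','wb'))
s=monitor.get_state(); p=s['tool_pos']; M=R.from_rotvec(s['tool_rot']).as_matrix(); print(p,s['tool_rot'])
im=f['pixels'].astype(int); m=(im[:,:,0]>180)&(im[:,:,1]>90)&(im[:,:,1]<190)&(im[:,:,2]<90)
n,l,st,ce=cv2.connectedComponentsWithStats(m.astype(np.uint8)); q=[]
for i in range(1,n):
    if st[i][4]>100: q.append(onz(f,*ce[i],.075)); print(st[i],ce[i],q[-1])
o=sum(q)/len(q); d=q[1]-q[0]; print(o,np.linalg.norm(d),'yaw',np.degrees(np.arctan2(-d[0],d[1])),'cm',M.T@(o-p)*100)
E
```

```text
[ 0.4501 -0.3047  0.1276] [ 0.3695  3.1175 -0.0016]
[236 186  17  99 819] [243.16  231.475] [ 0.4389 -0.3278  0.075 ]
[315 186  21  99 876] [325.3584 233.6895] [ 0.4527 -0.2769  0.075 ]
[ 0.4458 -0.3024  0.075 ] 0.05277283276108298 yaw -15.156231452675593 cm [0.4796 0.1281 5.2568]
```

>>> jog_arm(moves=[{"translation": [0.3,0.1,1],"turn": [0,0,0],"jaw": 1},{"translation": [0,0,2],"turn": [0,0,0],"jaw": 1},{"translation": [0,0,2],"turn": [0,0,0],"jaw": 1},{"translation": [0,0,2],"turn": [0,0,0],"jaw": 1},{"translation": [0,0,1.2],"turn": [0,0,0],"jaw": 1},{"translation": [0,0,0],"turn": [0,0,0],"jaw": 1},{"translation": [0,0,0],"turn": [0,0,0],"jaw": 1}])

```text
clock: 11.68
tool_pos: [0.4464, -0.3023, 0.0445]
tool_rot: [0.369, 3.12, -0.0]
force: [0.2, -0.7, 0.3]
grip_width: 0.0855
gripper_force: 0.0
```

>>> jog_arm(moves=[{"translation": [0,0,0],"turn": [0,0,0],"jaw": 0.85},{"translation": [0,0,0],"turn": [0,0,0],"jaw": 0.75},{"translation": [0,0,0],"turn": [0,0,0],"jaw": 0.68},{"translation": [0,0,0],"turn": [0,0,0],"jaw": 0.655},{"translation": [0,0,0],"turn": [0,0,0],"jaw": 0.655},{"translation": [0,0,0],"turn": [0,0,0],"jaw": 0.655},{"translation": [0,0,0],"turn": [0,0,0],"jaw": 0.655},{"translation": [0,0,0],"turn": [0,0,0],"jaw": 0.655},{"translation": [0,0,0],"turn": [0,0,0],"jaw": 0.655},{"translation": [0,0,0],"turn": [0,0,0],"jaw": 0.655}], grip_force=60)

```text
clock: 12.52
tool_pos: [0.4482, -0.3035, 0.0471]
tool_rot: [0.37, 3.115, -0.003]
force: [-1.8, 1.0, 9.1]
grip_width: 0.0562
gripper_force: 14.1
```

>>> jog_arm(moves=[{"translation": [0,0,-0.5],"turn": [0,0,0],"jaw": 0.655},{"translation": [0,0,-1],"turn": [0,0,0],"jaw": 0.655},{"translation": [0,0,-1.5],"turn": [0,0,0],"jaw": 0.655},{"translation": [0,0,-2],"turn": [0,0,0],"jaw": 0.655},{"translation": [0,0,-2],"turn": [0,0,0],"jaw": 0.655},{"translation": [0,0,-2],"turn": [0,0,0],"jaw": 0.655},{"translation": [0,0,-2],"turn": [0,0,0],"jaw": 0.655},{"translation": [0,0,-2],"turn": [0,0,0],"jaw": 0.655},{"translation": [0,0,-1],"turn": [0,0,0],"jaw": 0.655},{"translation": [0,0,0],"turn": [0,0,0],"jaw": 0.655}])

```text
clock: 13.35
tool_pos: [0.4478, -0.3031, 0.1873]
tool_rot: [0.369, 3.114, -0.003]
force: [0.5, -0.0, -1.1]
grip_width: 0.0564
gripper_force: 10.9
```

```bash
python3 - <<'E'
from h import *
np.set_printoptions(precision=4,suppress=True)
f=shot('wrist','wrist6'); f['fish']=1; pickle.dump(f,open('wrist6.pkl','wb'))
g=shot('side','side6'); 
s=monitor.get_state(); print({k:np.round(s[k],4) for k in ('tool_pos','tool_rot','grip_width','gripper_force','force','clock')})
C=np.zeros((420,800,3),np.uint8)
def put(f,u,v,w,h,k,x,y): C[y:y+h*k,x:x+w*k]=cv2.resize(f['pixels'][v:v+h,u:u+w,::-1],None,fx=k,fy=k,interpolation=cv2.INTER_CUBIC)
C[:420,:500]=f['pixels'][:,30:530,::-1]; put(g,255,210,150,200,2,500,0)
cv2.imwrite('pics/w6.png',C)
E
```

```text
{'tool_pos': array([ 0.446 , -0.302 ,  0.1841]), 'tool_rot': array([-0.369 , -3.1198, -0.0003]), 'grip_width': np.float64(0.0564), 'gripper_force': np.float64(10.9463), 'force': array([ 0.7993,  0.4817, -1.056 ]), 'clock': np.float64(13.45)}
```

View pics/w6.png

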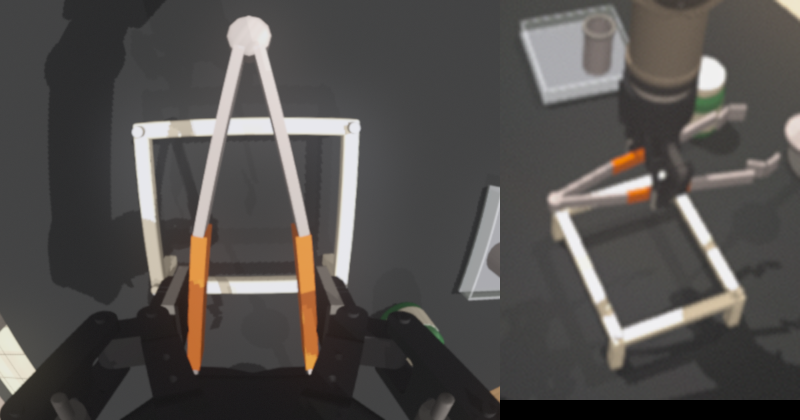

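The tongs are held by the bands. The wrist view puts the hinge at (278,36); the side view puts it at (283.5,310), with the jaws at about (376,265) and (391,291). That used my ten pictures, so from here I measure by code only.

```bash
python3 - <<'E'
from h import *
np.set_printoptions(precision=4,suppress=True)
f=load('wrist6');g=load('side6')
s=monitor.get_state(); p=s['tool_pos']; M=R.from_rotvec(s['tool_rot']).as_matrix(); print(p)
h=tri((f,278,36),(g,283.5,310)); print('hinge',h,'tool cm',M.T@(h-p)*100)
print('hinge sag range',[onz(f,278,36,z) for z in (.18,.2,.22)])
# predicted side pixel of tongs points for pitch 0, underside at z0
for z0 in (.195,.2,.205):
  X=np.array([.972,-.235,0]); Y=np.array([.235,.972,0]); O=np.array([p[0],p[1],z0])
  print(z0,'hinge',proj(g,O-.11*X+[0,0,.01]),'jawL',proj(g,O+.12*X+.035*Y+[0,0,.011]),'jawR',proj(g,O+.12*X-.035*Y+[0,0,.011]))
im=f['pixels'].astype(int); m=(im[:,:,0]>180)&(im[:,:,1]>70)&(im[:,:,1]<190)&(im[:,:,2]<90)
n,l,st,ce=cv2.connectedComponentsWithStats(m.astype(np.uint8))
for i in range(1,n):
    if st[i][4]>100: print(st[i],ce[i],onz(f,*ce[i],.21))
gi=g['pixels'].astype(int); m=(gi[:,:,0]>150)&(gi[:,:,1]>50)&(gi[:,:,1]<150)&(gi[:,:,2]<60)
m[:270]=0
n,l,st,ce=cv2.connectedComponentsWithStats(m.astype(np.uint8))
for i in range(1,n):
    if st[i][4]>10: print('side',st[i],ce[i])
E
```

```text
[ 0.446  -0.302   0.1841]
hinge [ 0.3424 -0.2795  0.2081] tool cm [10.6005 -0.2385 -2.3947]
hinge sag range [array([ 0.3359, -0.2785,  0.18  ]), array([ 0.3406, -0.2794,  0.2   ]), array([ 0.3454, -0.2802,  0.22  ])]
0.195 hinge [281.3821 310.4473] jawL [370.3871 270.5783] jawR [385.4545 293.9862]
0.2 hinge [281.4184 309.0571] jawL [370.7017 269.1684] jawR [385.8338 292.5868]
0.205 hinge [281.455  307.6573] jawL [371.0182 267.7495] jawR [386.2156 291.178 ]
[ 326  235   22  135 1742] [337.1992 296.9902] [ 0.4509 -0.2796  0.21  ]
[ 218  236   19  134 1756] [225.9806 297.6583] [ 0.44   -0.3267  0.21  ]
side [312 285  15  10  84] [318.631  289.5357]
side [320 305  10   6  41] [324.1707 307.0488]
```

```bash
cat >> h.py <<'E'
def fit(frames,guess,rad=.012,n=49,contours=((.025,.089),(.019,.089),(.025,.083))):
    t=np.linspace(0,2*np.pi,90,endpoint=False); tot=0; gs=np.linspace(-rad,rad,n); out=[]
    for f in frames:
        I=cv2.GaussianBlur(cv2.cvtColor(f['pixels'],cv2.COLOR_RGB2LAB).astype(np.float32),(0,0),.8)
        G=sum(np.hypot(cv2.Sobel(I[:,:,c],-1,1,0),cv2.Sobel(I[:,:,c],-1,0,1)) for c in range(3))
        S=np.zeros((n,n))
        for i,dx in enumerate(gs):
            for j,dy in enumerate(gs):
                for r,z in contours[:2]:
                    q=np.array([proj(f,[guess[0]+dx+r*np.cos(a),guess[1]+dy+r*np.sin(a),z]) for a in t[::3]],np.float32)
                    S[i,j]+=cv2.remap(G,q[None,:,0],q[None,:,1],cv2.INTER_LINEAR).mean()
        k=np.unravel_index(S.argmax(),S.shape); out.append((guess[0]+gs[k[0]],guess[1]+gs[k[1]])); tot=tot+S/S.max()
    k=np.unravel_index(tot.argmax(),tot.shape); return out,(guess[0]+gs[k[0]],guess[1]+gs[k[1]])
E
python3 - <<'E'
from h import *
print(fit([load('side0'),load('scene0'),load('wrist0')],(.611,.0065)))
print(fit([load('side6'),load('scene4'),load('wrist4')],(.611,.0065)))
E
```

```text
([(np.float64(0.6224999999999999), np.float64(0.0045)), (np.float64(0.6114999999999999), np.float64(0.007)), (np.float64(0.612), np.float64(0.007))], (np.float64(0.612), np.float64(0.007)))
([(np.float64(0.62), np.float64(-0.0055000000000000005)), (np.float64(0.612), np.float64(0.007)), (np.float64(0.611), np.float64(0.0065))], (np.float64(0.611), np.float64(0.0065)))
```

>>> jog_arm(moves=[{"translation": [0.3,1.5,0],"turn": [0,0,0],"jaw": 0.655},{"translation": [0.36,2.5,0],"turn": [0,0,0],"jaw": 0.655},{"translation": [0.36,3,0],"turn": [0,0,0],"jaw": 0.655},{"translation": [0.36,3,0],"turn": [0,0,0],"jaw": 0.655},{"translation": [0.36,3,0],"turn": [0,0,0],"jaw": 0.655},{"translation": [0.36,3,0],"turn": [0,0,0],"jaw": 0.655},{"translation": [0.36,3,0],"turn": [0,0,0],"jaw": 0.655},{"translation": [0.36,3,0],"turn": [0,0,0],"jaw": 0.655},{"translation": [0.36,3,0],"turn": [0,0,0],"jaw": 0.655},{"translation": [0.36,3,0],"turn": [0,0,0],"jaw": 0.655}])

```text
clock: 14.28
tool_pos: [0.4759, -0.0203, 0.1827]
tool_rot: [-0.369, -3.117, 0.001]
force: [1.0, -0.9, -0.9]
grip_width: 0.0565
gripper_force: 10.9
```

>>> jog_arm(moves=[{"translation": [0,2.5,0],"turn": [0,0,0],"jaw": 0.655},{"translation": [0,1.8,0],"turn": [0,0,0],"jaw": 0.655},{"translation": [0,1,0],"turn": [0,0,0],"jaw": 0.655},{"translation": [0,0,0],"turn": [0,0,0],"jaw": 0.655},{"translation": [0,0,0],"turn": [0,0,0],"jaw": 0.655},{"translation": [0,0,0],"turn": [0,0,0],"jaw": 0.655}])

```text
clock: 14.78
tool_pos: [0.489, 0.028, 0.1837]
tool_rot: [-0.372, -3.118, 0.002]
force: [0.3, -0.7, -1.5]
grip_width: 0.0558
gripper_force: 10.9
```

```bash
python3 - <<'E'
from h import *
np.set_printoptions(precision=4,suppress=True)
f=shot('wrist','wrist7'); f['fish']=1; pickle.dump(f,open('wrist7.pkl','wb'))
g=shot('side','side7'); c=shot('scene','scene7')
P=[];Q=[]
s=monitor.get_state(); p=s['tool_pos']; print({k:np.round(s[k],4) for k in ('tool_pos','tool_rot','grip_width','gripper_force','clock')})
M=R.from_rotvec(s['tool_rot']).as_matrix(); t=np.array([.491,.0359,p[2]]); print('cm',M.T@(t-p)*100)
# steel-bright hinge ball in wrist: print the row extents near top
im=f['pixels'].astype(int); m=(im[:,:,0]>180)&(im[:,:,1]>70)&(im[:,:,1]<190)&(im[:,:,2]<90)
n,l,st,ce=cv2.connectedComponentsWithStats(m.astype(np.uint8))
for i in range(1,n):
    if st[i][4]>100: print(st[i],ce[i])
print(fit([g,c],(.6115,.0068)))
# where jaws should appear
X=-M[:,0];Y=M[:,1]; O=p-[0,0,0]+.004*X+np.array([0,0,.013])
for n_,q in (('side',g),('scene',c)): print(n_,[proj(q,O+.12*X+k*.033*Y+[0,0,.011]) for k in (1,-1)],proj(q,O+.12*X))
E
```

```text
{'tool_pos': array([0.4894, 0.0283, 0.1842]), 'tool_rot': array([-0.3731, -3.1191,  0.0008]), 'grip_width': np.float64(0.0563), 'gripper_force': np.float64(10.9459), 'clock': np.float64(14.9333)}
cm [ 0.02    0.7764 -0.0004]
[ 217  232   22  139 1323] [226.0181 315.0869]
[ 325  235   23  135 1037] [338.1302 320.1697]
([(np.float64(0.6030000000000001), np.float64(0.0013)), (np.float64(0.6115), np.float64(0.0048))], (np.float64(0.611), np.float64(0.004299999999999999)))
side [array([304.1564, 185.675 ]), array([313.388 , 200.7027])] [308.4682 196.1046]
scene [array([308.8608, 226.9911]), array([283.2707, 240.9597])] [296.0568 236.5748]
```

>>> jog_arm(moves=[{"translation": [0,0.4,0],"turn": [0,0,0],"jaw": 0.655},{"translation": [0,0.35,0],"turn": [0,0,0],"jaw": 0.655},{"translation": [0,0,0],"turn": [0,0,0],"jaw": 0.655},{"translation": [0,0,0],"turn": [0,0,0],"jaw": 0.655}])

```text
clock: 15.27
tool_pos: [0.4915, 0.0375, 0.1844]
tool_rot: [0.368, 3.12, 0.0]
force: [0.2, 0.1, -1.1]
grip_width: 0.0561
gripper_force: 10.9
```

```bash
python3 - <<'E'
from h import *
np.set_printoptions(precision=4,suppress=True)
c=shot('scene','scene8'); g=shot('side','side8')
s=monitor.get_state(); p=s['tool_pos']; print(p,s['tool_rot'])
M=R.from_rotvec(s['tool_rot']).as_matrix(); X=-M[:,0];Y=M[:,1]; O=p+.004*X+np.array([0,0,.013])
for n,f,b in (('scene',c,load('scene4')),('side',g,load('side6'))):
    d=np.abs(f['pixels'].astype(int)-b['pixels']).sum(2)>60
    a=[proj(f,O+.12*X+k*.033*Y+[0,0,.011]) for k in (1,-1)]; print(n,'expected',a)
    u0,v0=(np.mean(a,0)-[26,24]).astype(int)
    print(u0,v0)
    for v in range(v0,v0+48): print(v,''.join('#' if x else '.' for x in d[v,u0:u0+56]))
E
```

```text
[0.4914 0.0372 0.1843] [ 0.3689  3.1197 -0.0002]
scene expected [array([312.3702, 224.9127]), array([286.9647, 238.8701])]
273 207
207 ......................##########........................
208 ........................##########......................
209 .........................##########.....................
210 ..........................##########....................
211 ............................##########..................
212 .............................##########.................
213 ..............................##########................
214 ................................#########...............
215 .................................########...............
216 #................................##########.............
217 #.................................##########............
218 ##................................##########............
219 ##................................###########...........
220 ##................................############..........
221 ###................................###########..........
222 ###..................................##########...
[... 4267 characters left out ...]
##......###.###..............
204 ##########################........########..............
205 ##########################.........#######..............
206 ######################................###...............
207 ###########...........................###.##............
208 #........................................###............
209 ..........................................#.............
210 ............................................#...........
211 ........................................................
212 ........................................................
213 ........................................................
214 ........................................................
```

```bash
python3 - <<'E'
from h import *
np.set_printoptions(precision=4,suppress=True)
for n,b,u0,v0,w,h in (('scene8','scene4',276,212,48,42),('side8','side6',292,176,30,34)):
    f=load(n)['pixels'].astype(int); B=load(b)['pixels'].astype(int); d=(f-B).sum(2)
    print(n,u0)
    for v in range(v0,v0+h): print(v,''.join('#' if abs(x)>60 else '+' if x>20 else '-' if x<-20 else '.' for x in d[v,u0:u0+w]))
E
```

```text
scene8 276
212 ........................++##########............
213 .........................++##########+..........
214 ...........................++#########..........
215 ............................++########..........
216 .............................+##########+.......
217 ..............................+##########.......
218 ..............................+##########+......
219 ..............................+###########+.....
220 ..............................+############.....
221 ...............................+###########+....
222 +..............................+++##########....
223 #.................................+++#######....
224 #...................................+++#####+...
225 ##....................................++####+...
226 ##.....................................+####+...
227 ###....................................++###....
228 ###.+##+................................+##+....
229 ########+...............................++#+....
230 ########+...............................++++....
231 #########................................+++....
232 #########................
[... 1636 characters left out ...]

190 ............-########-######-#
191 ............-##########-######
192 ...........---#########---###-
193 ............-########--..--###
194 ............--#######-.##+-###
195 ...............-----.+####--##
196 ...........+###+++..#####+-###
197 ...........+#######+####+.-###
198 ...........+#######+###++.-##-
199 ......++++#########++++++.-##-
200 #################++..+++.--###
201 ##################+..++..---##
202 ##################+....---####
203 ##################+...--###-##
204 ###############++++.---#######
205 ###############......---######
206 ###########++++........----###
207 +++++++++++.............---###
208 ...........................---
209 ............................--
```

>>> jog_arm(moves=[{"translation": [-0.2,-0.1,1],"turn": [0,0,0],"jaw": 0.655},{"translation": [0,0,2],"turn": [0,0,0],"jaw": 0.655},{"translation": [0,0,2],"turn": [0,0,0],"jaw": 0.655},{"translation": [0,0,1.5],"turn": [0,0,0],"jaw": 0.655},{"translation": [0,0,1],"turn": [0,0,0],"jaw": 0.655},{"translation": [0,0,0.5],"turn": [0,0,0],"jaw": 0.655},{"translation": [0,0,0],"turn": [0,0,0],"jaw": 0.655},{"translation": [0,0,0],"turn": [0,0,0],"jaw": 0.655}])

```text
clock: 16.03
tool_pos: [0.4935, 0.0357, 0.1045]
tool_rot: [0.369, 3.119, 0.0]
force: [-0.5, 0.0, -1.3]
grip_width: 0.056
gripper_force: 10.9
```

```bash
python3 - <<'E'
from h import *
np.set_printoptions(precision=4,suppress=True)
c=shot('scene','scene9'); g=shot('side','side9')
s=monitor.get_state(); p=s['tool_pos']; print(p,s['tool_rot'],s['grip_width'])
M=R.from_rotvec(s['tool_rot']).as_matrix(); X=-M[:,0];Y=M[:,1]; O=p+.004*X+np.array([0,0,.013])
print('filter fit',fit([c],(.6115,.0068)))
for n,u0,v0,w,h in (('scene9',272,230,60,50),):
    f=load(n); print([proj(f,O+.12*X+k*.033*Y+[0,0,.022]) for k in (1,-1)],'collar',proj(f,[.6115,.0068,.089]),[proj(f,[.6115,.0068,.089]+k*.025*Y) for k in (1,-1)])
    G=cv2.cvtColor(f['pixels'],cv2.COLOR_RGB2GRAY)[v0:v0+h,u0:u0+w]; print(u0)
    for v in range(h): print(v0+v,''.join(' .:-=+*#%@'[min(9,int(x)//24)] for x in G[v]))
E
```

```text
[0.494  0.0358 0.1052] [0.3691 3.1178 0.0008] 0.056262693967294004
filter fit ([(np.float64(0.6120000000000001), np.float64(0.0073))], (np.float64(0.6120000000000001), np.float64(0.0073)))
[array([311.2007, 241.9871]), array([287.0739, 255.5537])] collar [297.5936 258.8272] [array([306.3256, 253.8557]), array([288.7432, 263.866 ])]
272
230 ::::::::::::::::::::::::::--=+*##**+=====++-::::::::::::::::
231 :::::::::::::::::::::::::::--==*#%#*=====++=-:::::::::::::::
232 :::::::::::::::::::::::::::-====*#%#*++++=++=:::::::::::::::
233 ::::::::::::::::::::::::--==+==-=+*###**++=++-::::::::::::::
234 -:::::::::::::::::::::--==++==---=+#%%#**++++=-:::::::::::::
235 =-::::::::::::::::::-==++=========+*###***+=++=:::::::::::::
236 *=::::::::::::::::-==+++======++*++*#####**++++-::::::::::::
237 #+-:::::::::::::-==+++=====+++***+++*#####*++++=-:::::::::::
238 %*=::::::::::--==++======++******+===+**##**+=++=:::::::::::
239 ##+-:::::::--=++=======++********+=-===++*##*+=++-::::::::::
240 #%*=:::::-==+++======+***********+==----=+##*++++=-:::::::::
241 *##+-::-==+++======+**************++==--=+#
[... 1787 characters left out ...]
******+----------------=+*************************
270 ####************+----------------=+*************************
271 *#%##***********+----------------=+*************************
272 +*#%#***********+----------------=+*************************
273 =*####**********+----------------=+*************************
274 -+*###**********+----------------=**************************
275 :=*####*********+----------------=**************************
276 :-+*#%##********+=---------------+************************##
277 .:=+##%#********+=--------------=+*********************#####
278 ..-+*#%##********=--------------=+*******************#######
279 ..:=+*###********+=------------=+******************#######**
```

>>> jog_arm(moves=[{"translation": [-0.2,0,0.5],"turn": [0,0,0],"jaw": 0.655},{"translation": [0,0,0.8],"turn": [0,0,0],"jaw": 0.655},{"translation": [0,0,0.8],"turn": [0,0,0],"jaw": 0.655},{"translation": [0,0,0.8],"turn": [0,0,0],"jaw": 0.655},{"translation": [0,0,0.6],"turn": [0,0,0],"jaw": 0.655},{"translation": [0,0,0],"turn": [0,0,0],"jaw": 0.655},{"translation": [0,0,0],"turn": [0,0,0],"jaw": 0.655}])

```text
clock: 16.72
tool_pos: [0.4945, 0.0352, 0.0686]
tool_rot: [-0.369, -3.119, 0.001]
force: [0.0, 0.0, -1.1]
grip_width: 0.0561
gripper_force: 10.9
```

>>> jog_arm(moves=[{"translation": [0,0,0.8],"turn": [0,0,0],"jaw": 0.655},{"translation": [0,0,0.8],"turn": [0,0,0],"jaw": 0.655},{"translation": [0,0,0.8],"turn": [0,0,0],"jaw": 0.655},{"translation": [0,0,0.8],"turn": [0,0,0],"jaw": 0.655},{"translation": [0,0,0.3],"turn": [0,0,0],"jaw": 0.655},{"translation": [0,0,0],"turn": [0,0,0],"jaw": 0.655},{"translation": [0,0,0],"turn": [0,0,0],"jaw": 0.655}])

```text
clock: 17.3
tool_pos: [0.4949, 0.0352, 0.034]
tool_rot: [-0.369, -3.119, 0.0]
force: [0.7, 0.8, -2.0]
grip_width: 0.0559
gripper_force: 10.9
```

```bash
python3 - <<'E'
from h import *
np.set_printoptions(precision=4,suppress=True)
c=shot('scene','scene10')
s=monitor.get_state(); p=s['tool_pos']; print(p,s['tool_rot'],s['grip_width'],s['force'])
M=R.from_rotvec(s['tool_rot']).as_matrix(); X=-M[:,0];Y=M[:,1]; O=p+.004*X+np.array([0,0,.013])
print('filter fit',fit([c],(.6115,.0068)))
for n,u0,v0,w,h in (('scene10',272,248,60,40),):
    f=load(n); print([proj(f,O+.12*X+k*.033*Y+[0,0,.022]) for k in (1,-1)])
    G=cv2.cvtColor(f['pixels'],cv2.COLOR_RGB2GRAY)[v0:v0+h,u0:u0+w]; print(u0)
    for v in range(h): print(v0+v,''.join(' .:-=+*#%@'[min(9,int(x)//24)] for x in G[v]))
E
```

```text
[0.4952 0.0353 0.0344] [0.3691 3.1195 0.0001] 0.05632892482753518 [ 0.0051 -0.4503 -1.3447]
filter fit ([(np.float64(0.6120000000000001), np.float64(0.0073))], (np.float64(0.6120000000000001), np.float64(0.0073)))
[array([309.888, 257.484]), array([286.99  , 270.6149])]
272
248 ===++***********************+==+*%%%#**************+=++-::::
249 =++**************************+==+*%%%#*************+=++=-:::
250 +*****************************+++*#%%##*************+=++=:::
251 *#*****************************++*####**************++=++-::
252 ###*******************++++++++******#####************+=++=-:
253 #%##*****************+===--===++*+++*##%##************+=++=:
254 #%%#****************+==-------==+++==+*###************++=++-
255 *%%#***************+===--------==++====+###************+=++=
256 *#%##*************+=------------==++=--=*##*************+=++
257 +*%%#************+=--------------=+++===+###************++=+
258 *+#%##***********+=--------------=+++++=+#%#*************+=+
259 *+*%%#***********+=--------------=+****++*%#**************+=
260 ***#%#**********++=--------------=+****++
[... 1074 characters left out ...]
*++======-------------=+*********************#####
278 ..-+*#%##****+==----------------=+*******************#######
279 ..:=+*#%#*****++=--------------=+******************#######**
280 ...-=*####******++==----------==*****************#######****
281 ...:-+*#%##*******++===------==+***************#######*****+
282 ....:=*####*********++=======+***************#######*****++=
283 ....:-+*#%##**********++++++***************#######*****+==-:
284 .....:=+##%#*****************************#######*****+==-:..
285 ......-+*#%##***************************######*****++=-::..:
286 ......:=+*#%#************************#######*****++=-::..:::
287 .......-=*####*********************#######*****++=-::..:::::
```

The jaws straddle the tube and the filter hasn't moved. Closing the tongs.

>>> jog_arm(moves=[{"translation": [0,0,0],"turn": [0,0,0],"jaw": 0.6},{"translation": [0,0,0],"turn": [0,0,0],"jaw": 0.56},{"translation": [0,0,0],"turn": [0,0,0],"jaw": 0.52},{"translation": [0,0,0],"turn": [0,0,0],"jaw": 0.48},{"translation": [0,0,0],"turn": [0,0,0],"jaw": 0.44},{"translation": [0,0,0],"turn": [0,0,0],"jaw": 0.35},{"translation": [0,0,0],"turn": [0,0,0],"jaw": 0.2},{"translation": [0,0,0],"turn": [0,0,0],"jaw": 0.1},{"translation": [0,0,0],"turn": [0,0,0],"jaw": 0},{"translation": [0,0,0],"turn": [0,0,0],"jaw": 0}], grip_force=70)

```text
clock: 18.18
tool_pos: [0.4952, 0.0352, 0.0344]
tool_rot: [0.369, 3.119, 0.0]
force: [0.0, 0.1, 0.3]
grip_width: 0.0372
gripper_force: 69.8
```

>>> jog_arm(moves=[{"translation": [0,0,0],"turn": [0,0,0],"jaw": 0},{"translation": [0,0,0],"turn": [0,0,0],"jaw": 0},{"translation": [0,0,0],"turn": [0,0,0],"jaw": 0}])

```text
clock: 18.43
tool_pos: [0.4951, 0.0352, 0.0344]
tool_rot: [0.369, 3.119, 0.0]
force: [-0.5, -0.8, 0.0]
grip_width: 0.0376
gripper_force: 69.8
```

```bash
python3 - <<'E'
from h import *
np.set_printoptions(precision=4,suppress=True)
c=shot('scene','scene11'); g=shot('side','side11')
s=monitor.get_state(); print(s['tool_pos'],s['tool_rot'],s['grip_width'],s['gripper_force'],s['force'])
print('filter fit',fit([c,g],(.6115,.0068)))
E
```

```text
[0.4951 0.0352 0.0343] [0.3692 3.1195 0.0001] 0.03695203770390979 69.78956595528871 [-0.7957  0.2794  0.4422]
filter fit ([(np.float64(0.6120000000000001), np.float64(0.0078000000000000005)), (np.float64(0.6205), np.float64(-0.005200000000000001))], (np.float64(0.6115), np.float64(0.0078000000000000005)))
```

>>> jog_arm(moves=[{"translation": [0,0,-0.4],"turn": [0,0,0],"jaw": 0},{"translation": [0,0,-0.8],"turn": [0,0,0],"jaw": 0},{"translation": [0,0,-1.2],"turn": [0,0,0],"jaw": 0},{"translation": [0,0,-1.5],"turn": [0,0,0],"jaw": 0},{"translation": [0,0,-1.5],"turn": [0,0,0],"jaw": 0},{"translation": [0,0,-1.5],"turn": [0,0,0],"jaw": 0},{"translation": [0,0,-1.5],"turn": [0,0,0],"jaw": 0},{"translation": [0,0,-1.5],"turn": [0,0,0],"jaw": 0},{"translation": [0,0,-1.5],"turn": [0,0,0],"jaw": 0},{"translation": [0,0,-1],"turn": [0,0,0],"jaw": 0}])

```text
clock: 19.37
tool_pos: [0.4952, 0.0353, 0.1601]
tool_rot: [0.369, 3.118, 0.001]
force: [0.2, 0.4, -1.7]
grip_width: 0.0373
gripper_force: 70.2
```

>>> jog_arm(moves=[{"translation": [0,0,-0.8],"turn": [0,0,0],"jaw": 0},{"translation": [0,0,-0.4],"turn": [0,0,0],"jaw": 0},{"translation": [0,0,0],"turn": [0,0,0],"jaw": 0},{"translation": [0,0,0],"turn": [0,0,0],"jaw": 0},{"translation": [0,0,0],"turn": [0,0,0],"jaw": 0},{"translation": [0,0,0],"turn": [0,0,0],"jaw": 0}])

```text
clock: 19.87
tool_pos: [0.4944, 0.0352, 0.1695]
tool_rot: [-0.369, -3.118, 0.001]
force: [-0.8, -0.8, -1.8]
grip_width: 0.0371
gripper_force: 70.1
```

```bash
python3 - <<'E'
from h import *
np.set_printoptions(precision=4,suppress=True)
c=shot('scene','scene12'); g=shot('side','side12')
s=monitor.get_state(); p=s['tool_pos']; print(p,s['tool_rot'],s['grip_width'],s['gripper_force'],s['force'],s['clock'])
dz=p[2]-.0344
for zz in (-.008,-.004,0,.004):
  z=.089+dz+zz; print(zz,fit([c],(.612,.0078),contours=((.025,z),(.019,z))),end=' ')
f=c; print([proj(f,[.612,.0075,.004+dz]),proj(f,[.612,.0075,.089+dz])])
u0,v0,w,h=265,205,64,50
G=cv2.cvtColor(f['pixels'],cv2.COLOR_RGB2GRAY)[v0:v0+h,u0:u0+w]; print(u0)
for v in range(h): print(v0+v,''.join(' .:-=+*#%@'[min(9,int(x)//24)] for x in G[v]))
b=load('side7')
print('brush moved px side', np.abs(g['pixels'][150:225,190:220].astype(int)-b['pixels'][150:225,190:220]).sum(2).mean())
E
```

```text
[0.4946 0.0352 0.1697] [-0.369  -3.1187  0.0005] 0.03704494112374068 70.17372335249092 [ 0.1063 -0.4155 -1.8116] 19.9667
-0.008 ([(np.float64(0.61), np.float64(0.0103))], (np.float64(0.61), np.float64(0.0103))) -0.004 ([(np.float64(0.612), np.float64(0.0083))], (np.float64(0.612), np.float64(0.0083))) 0 ([(np.float64(0.6134999999999999), np.float64(0.0063))], (np.float64(0.6134999999999999), np.float64(0.0063))) 0.004 ([(np.float64(0.615), np.float64(0.0043))], (np.float64(0.615), np.float64(0.0043))) [array([298.6009, 248.1094]), array([299.8247, 228.0825])]
265
205 --=-::::::::::::--=*#*=:......::::::::::::::::::::::::::::::::::
206 -===-::::::::::::--+#%#=:.....::::::::::::::::::::::::::::::::::
207 --==--::::::::::::-=+#%#=:...:::::::::::::::::::::::::::::::::::
208 ---==-:::::::::::::-=*#%#+-:::::::::::::::::::::::::::::::::::::
209 ---===-::::::::::::--=+###+-::::::::::::::::::::::::::::::::::::
210 -:--==--::::::::::::--=+*##+-:::::::::::::::::::::::::::::::::::
211 :::--==--::::::::::::--=+###+-::::::::::::::::::::::::::::::::::
212 ::::-===-:::::::::::::--=+###+-::::::::::::
[... 2257 characters left out ...]
+=------==----------+************++++-:::
246 :::-==+++=====++*******+=------------------+************++++=-::
247 --==+++=====++*********+=-----------------=+*************+=++=::
248 =++=======++***********+=-----------------=+**************+=++-:
249 ++======++**************=-----------------=+**************+=++=-
250 ======++****************+=----------------+****************+=++=
251 ===+++******************+=---------------=+****************++=++
252 +++**********************+=--------------=+*****************+=++
253 *************************+==------------=+*******************+=+
254 #*************************++=---------==+********************+==
brush moved px side 3.455111111111111
```

```bash
python3 -c "
from workcell import order; print(order.hand_in())"
```

```text
the job is handed in; nothing more can be done
None
```

The brush is standing white head down in the small green holder, and the tongs are holding the filter upright over the tray with its underside about 14 cm above the worktop; I handed the job in at about 20 s on the robot's clock, and it returned no verdict.

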